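# Seat the new hatch pane, then hold the hatch open

## Task

The new dark pane of the boat's deck hatch is standing proud of its frame: with the lid shut, press it down at all four corners until it lies flush. Then raise the lid to 50 degrees open and keep holding it there so that I can reach underneath and turn the retaining clips; the lid falls shut if let go, so finish while still holding it at 50 degrees, with the pane still flush. Leave the screwdriver, the tin and the clip box where they are.

Things in the scene. Friction and masses are not known exactly. Their poses are not given: they have to be found in the camera images.
- hatch: Base of an aluminium deck hatch, fixed to the bench on an 18 mm plywood panel (370 x 350 mm). Origin on the bench top, under the pane's centre; +x points from the handle side (front) to the hinge side (back), +y to the left, z up. The base stays put. The shut lid covers x -143 to +127 mm, y -130 to +130 mm; its frame's top is 65 mm above the bench.
- lid (a joint): Opening angle of the hatch lid in rad: 0 shut, growing as the front edge goes up; 50 degrees = 0.873; stop at 1.9. The hinge is free: let go, the lid falls shut. Lid frame about 0.55 kg, to which the pane adds about 0.4 kg: some 5 N to lift at the handle.
- lid_handle (a point): Centre of the lid's grab handle, a round dark steel bar 10 mm thick and about 100 mm long, parallel to the hinge axis (hatch y), on two end posts near the lid's front edge. Its centre line is 40 mm above the frame's top, 122 mm in front of the pane's centre and, with the lid shut, 105 mm above the bench. The frame of this point turns with the lid: z square to the lid, x towards the hinge.
- lid_hinge (a point): Middle of the hinge axis, which runs along the hatch's y: 138 mm behind the pane's centre, 50 mm above the bench. It does not move. With the lid shut the handle bar lies 260 mm in front of it and 55 mm higher.
- lid_top (a point): Centre of the lid's opening, in the plane of the frame's top face (65 mm above the bench when shut); turns with the lid, x towards the hinge, z out of the lid's upper face. The pane is flush when its top lies in this plane.
- pane: Loose dark smoked pane, 200 x 200 x 8 mm, about 0.4 kg, lying in the lid frame's 203 x 203 mm rebate (8 mm deep). Origin at the centre of its underside, z out of the pane. It starts 3 to 6 mm proud, a little askew, on four rubber corner blocks. Only its weight keeps it in the rebate, so it would slide out if the lid were tipped near upright.
- pane_fl (a point): Point on the pane's top face above its front left rubber block, 20 mm in from both edges (80 mm from the pane's centre in x and y): the place to press that corner. It gives way under about 6 to 8 N, comes to a hard stop when flush, and stays down.
- pane_fr (a point): Point on the pane's top face above its front right rubber block, 20 mm in from both edges (80 mm from the pane's centre in x and y): the place to press that corner. It gives way under about 6 to 8 N, comes to a hard stop when flush, and stays down.
- pane_bl (a point): Point on the pane's top face above its back left rubber block, 20 mm in from both edges (80 mm from the pane's centre in x and y): the place to press that corner. It gives way under about 6 to 8 N, comes to a hard stop when flush, and stays down.
- pane_br (a point): Point on the pane's top face above its back right rubber block, 20 mm in from both edges (80 mm from the pane's centre in x and y): the place to press that corner. It gives way under about 6 to 8 N, comes to a hard stop when flush, and stays down.
- screwdriver: Screwdriver, 200 mm long, with green handle, lying on the bench to the left of the hatch, along x at yaw 0; bystander. Origin under its middle.
- tin: Small tin, 66 mm across, 75 mm high, standing on the bench to the right of the hatch; bystander. Origin at the centre of its foot.
- clip_box: Open grey plastic box of white clips, 80 x 60 x 25 mm, on the bench to the right of the hatch; bystander. Origin at the centre of its underside.

How it is judged (in metres and radians):
On the way:
1. with the lid shut, the pane is pressed down until all four corners are flush with the frame (within 2 mm) (z of pane_fl in the frame of lid_top between -0.004 and 0.002 m and z of pane_fr in the frame of lid_top between -0.004 and 0.002 m and z of pane_bl in the frame of lid_top between -0.004 and 0.002 m and z of pane_br in the frame of lid_top between -0.004 and 0.002 m and value of joint lid below 0.05 rad), for 0.2 s.
At the end, for the whole second after the job is handed in: The robot's fingers are holding the lid still at 50 degrees open, within 5 degrees either way, touching it with more than 1 N; nothing else props it; all four corners of the pane are flush with the frame's top, no more than 2 mm proud (value of joint lid between 0.785 and 0.96 rad and contact force between the fingers and lid above 1 N and z of pane_fl in the frame of lid_top between -0.004 and 0.002 m and z of pane_fr in the frame of lid_top between -0.004 and 0.002 m and z of pane_bl in the frame of lid_top between -0.004 and 0.002 m and z of pane_br in the frame of lid_top between -0.004 and 0.002 m and contact force between lid and screwdriver below 0.05 N and contact force between lid and tin below 0.05 N and contact force between lid and clip_box below 0.05 N and velocity of joint lid between -0.05 and 0.05 rad/s); the arm keeps its last pose, push and grip.
It fails at once if the screwdriver is pushed more than 20 mm from its place (distance of screwdriver from where it was at the start of the episode above 0.02 m).
It fails at once if the tin is pushed more than 20 mm from its place (distance of tin from where it was at the start of the episode above 0.02 m).
It fails at once if the clip box is pushed more than 20 mm from its place (distance of clip_box from where it was at the start of the episode above 0.02 m).
It also fails if it takes over 54 s, if anything falls off the work surface, if the arm or the gripper's body presses on something with over 40 N, if the wrist force passes 120 N, or if a joint passes its speed limit or range.

## Robot

A 6-joint arm with a two-finger parallel gripper is mounted at the origin on the work surface. World frame = base frame: x ahead of the robot, y to its left, z up, the work surface at z = 0. Lengths are in mm, angles in rad, forces in N, time in s.
With the tool pointing down it reaches from about 400 to 925 mm from the base axis. Payload 12.5 kg.
Tool frame: the origin (TCP) lies midway between the tips of the shut fingers; the grasp point (between the pads) lies 19 mm behind it; x points along the fingers, y is the direction in which the jaws open and shut, and the axes are right-handed (so a half turn about x gives the same grasp; the last joint's range is limited). The gripper opens to 95 mm and grips with 3 to 60 N. Pads are 20 mm wide; open, the fingers measure 119 mm over their backs; the gripper's body (75 mm by 180 mm) begins 59 mm behind the grasp point.
Start: joints at [1.008, 0.491, 1.559, -0, 1.092, -0.106], TCP at [275.661, 560.944, 214.661] pointing down, gripper open.
Joint ranges: [-3.1, 3.1], [-0.84, 2.19], [0.05, 2.79], [-1.13, 4.28], [0.06, 2.93], [-2.69, 2.69]. Speed limits (rad/s): [2.22, 2.22, 2.79, 3.14, 3.14, 3.14].

## Interface

Orientations are given as [roll, pitch, yaw] about the fixed x, y, z axes, in that order (R = Rz(yaw) Ry(pitch) Rx(roll)).
In Python, from cell import sensors, read_camera, get_calibration, order gives the robot as it stands. The module is installed in compiled form; this text tells all that it offers.
- The arm moves only by the tool servo_tool, never from a script. Its argument "steps" is text: rows parted by semicolons, each of 7 numbers parted by spaces: the shift along the tool's x, y, z in mm, then the turn, a rotation vector about the tool's x, y, z in rad, then the finger opening in mm, from 0 to 95.1. A call has exactly 8 rows; each row shifts and turns the pose as measured when the row begins, along the tool's axes as they then stand; what a row does not reach is not made up. A row lasts 1/10 s, in which the tool goes at most 50 mm and 8.59 degrees, less where a joint would pass 70% of its speed; a pose out of reach is approached as far as the arm can. A call is refused whole if a number of a shift passes 50 or a number of a turn 0.15, either way. A call with a gripper value outside its range is refused whole. The fingers move at their own pace and stop on an object; the grip force is fixed at half the most. Time passes only in rows, so rows that do not move let the fingers close, or fill a call up. It gives the time, the measured TCP pose, the force and the opening at its end, in the units of the state.
- sensors.state(): the state, without advancing time (a new reading comes with each control period).
- read_camera(name): name is "scene" or "top" or "wrist"; returns (picture, depth): 384x512x3 uint8, blue, green, red; 384x512 float32, mm along the optical axis (not along the pixel's ray), 0 where there is no reading.
- get_calibration(name): a dict with "mtx" (3x3 intrinsics, pixels), "distortion" ([k1, k2, p1, p2, k3] as OpenCV has them; the pictures are not rectified), "R" (3x3) and "t" (3): a world point X has camera coordinates R X + t. Camera axes: x right, y down, z forward; pixel columns grow to the right and rows downward; lengths in mm; the calibration is good to about 2 mm. A picture is of the moment at which its call begins: read the wrist's pose just before it. get_calibration takes no time and is no camera call; for the wrist camera it gives the pose at the moment of the call.
- order.job_done(): hands the job in, once; it reports no verdict.
The state is a dict: "t": time; "joints": joint angles; "qvel": joint speeds; "tau": joint torques, N m; "eef_pos": TCP position; "tcp_rot": TCP orientation; "ft_force": force on the tool from outside, world axes, zero at the start; "moment": the same for the moment, N m; "opening": opening from 0.0 (shut) to 1.0 (fully open).
Only numpy, scipy, OpenCV 4.12 (cv2) and the standard library are available. Lean on these libraries where they do the work, as an engineer would, in place of code of your own. Each camera call takes 0.05 s, during which the arm holds its last target.

## Working session

There is one attempt and no reset: what is moved stays moved. The work goes in short steps, Python scripts to look and compute and a tool call to move; the robot and the scene stay as the last step left them, time stands still between calls to the robot, and variables do not carry over. Pictures are saved under pics/ and viewed, and the job is handed in when it is done.

Besides the shell and the picture viewer there is one more tool, called by a JSON object that holds its "op" and its "data", one argument or row to a line. servo_tool: Moves the arm, as the interface text tells. Its arguments: {"type":"object","properties":{"steps":{"type":"string"}},"required":["steps"]}

```bash
mkdir -p pics; python3 - <<'E'
from cell import sensors, read_camera, get_calibration
import cv2, numpy as np
s=sensors.state(); print(s)
for n in ("top","scene"):
    c=get_calibration(n); p,d=read_camera(n)
    cv2.imwrite(f"pics/{n}0.png",p); np.savez(f"{n}0.npz",p=p,d=d,**c)
    print(n,c)
E
```

```text
{'t': 0.0, 'joints': array([ 1.00843511e+00,  4.91569580e-01,  1.55944229e+00, -2.90653035e-05,
        1.09168608e+00, -1.05605118e-01]), 'qvel': array([-0.0031534 ,  0.00119829,  0.00097153,  0.00050324, -0.00011153,
       -0.00066118]), 'tau': array([ 2.19750822e-03, -6.12652659e+01, -2.58177084e+01,  6.93114591e-02,
        4.82737343e-02, -1.89269936e-04]), 'eef_pos': array([275.51099768, 560.73356877, 214.05798483]), 'tcp_rot': array([-1.65308362,  1.56969073, -2.10982631]), 'ft_force': array([-0.7652109 ,  0.42631647, -0.39245827]), 'moment': array([-0.02704415,  0.02584835,  0.03007611]), 'opening': 0.995208181666937}
top {'mtx': array([[433.6769051 ,   0.        , 253.30835243],
       [  0.        , 433.6769051 , 189.37401719],
       [  0.        ,   0.        ,   1.        ]]), 'distortion': array([-0.14030715,  0.        ,  0.        ,  0.        ,  0.        ]), 'R': array([[-0.0194224 , -0.99981047, -0.00134224],
       [-0.98429969,  0.01935662, -0.17544071],
       [ 0.17543344, -0.00208631, -0.98448908]]), 't': array([  39.48523736,  594.6118628 , 1044.30385162])}
scene {'mtx': array([[465.14370474,   0.        , 250.67167095],
       [  0.        , 465.14370474, 198.39040413],
       [  0.        ,   0.        ,   1.        ]]), 'distortion': array([-0.01473499,  0.        ,  0.        ,  0.        ,  0.        ]), 'R': array([[-0.68997332,  0.72373382,  0.01209015],
       [ 0.40834746,  0.40298158, -0.81905934],
       [-0.59765305, -0.56019211, -0.57358141]]), 't': array([ 365.5265873 , -191.15925591, 1635.60693622])}
```

View pics/top0.png

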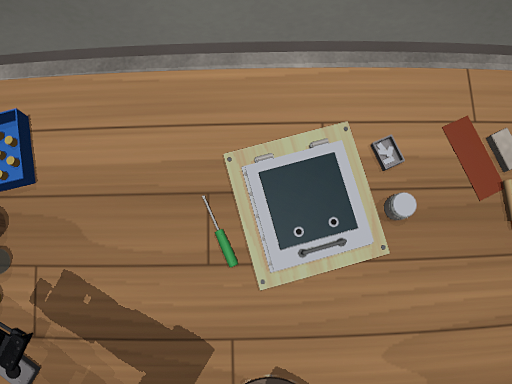

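View pics/scene0.png

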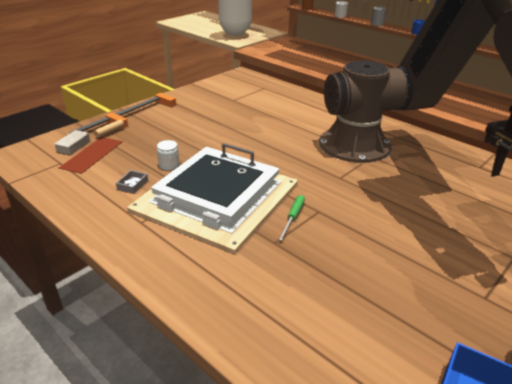

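The top view shows the hatch centred near (308,205). The handle is at (322,248) on the robot side and the hinges are at (264,158) and (319,144). The screwdriver is to the left at (222,235), with the tin at (401,206) and the clip box at (387,153) to the right.

```bash
python3 - <<'E'
import cv2,numpy as np
z=np.load("top0.npz");p=z['p'];d=z['d']
c=p[130:280,220:400]; cv2.imwrite("pics/crop0.png",cv2.resize(c,None,fx=4,fy=4,interpolation=cv2.INTER_CUBIC))
E
```

```text
(no output)
```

View pics/crop0.png

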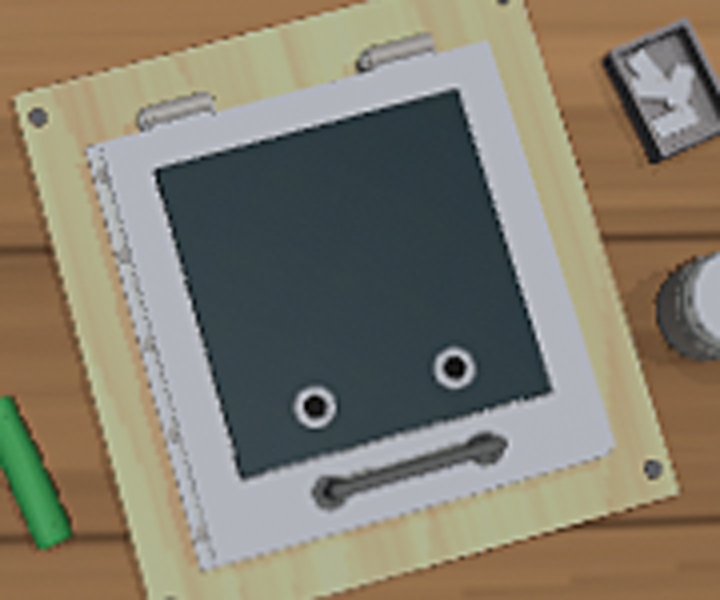

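The pane corners in the crop are BL (156,170), BR (460,90), FR (552,390) and FL (242,478). The handle posts are at about (328,491) and (490,447).

```bash
cat > h.py <<'E'
import cv2,numpy as np
from scipy.spatial.transform import Rotation as Ro
def px2w(uv,c,z):
    uv=np.array(uv,float).reshape(-1,1,2)
    n=cv2.undistortPoints(uv,c['mtx'],c['distortion']).reshape(-1,2)
    r=np.c_[n,np.ones(len(n))]@c['R']; o=-c['R'].T@c['t']
    z=np.broadcast_to(z,len(r))
    return o+r*((z-o[2])/r[:,2])[:,None]
def dep2w(uv,d,c):
    n=cv2.undistortPoints(np.array(uv,float).reshape(-1,1,2),c['mtx'],c['distortion']).reshape(-1,2)
    dd=np.array([d[int(round(v)),int(round(u))] for u,v in uv])
    return (np.c_[n,np.ones(len(n))]*dd[:,None]-c['t'])@c['R']
def fit(loc,w):  # 2D rigid
    a=loc-loc.mean(0); b=w-w.mean(0)
    th=np.arctan2((a[:,0]*b[:,1]-a[:,1]*b[:,0]).sum(),(a*b).sum())
    R=np.array([[np.cos(th),-np.sin(th)],[np.sin(th),np.cos(th)]])
    t=w.mean(0)-R@loc.mean(0)
    return th,t,w-(loc@R.T+t)
E
python3 - <<'E'
from h import *
c=dict(np.load("top0.npz")); d=c['d']
cr=np.array([(156,170),(460,90),(552,390),(242,478)])/4+[219.6,129.6]
w=px2w(cr,c,69.5); print(w.round(1))
loc=np.array([(100,100),(100,-100),(-100,-100),(-100,100)])
print(fit(loc,w[:,:2]))
hp=np.array([(328,491),(409,469),(490,447)])/4+[219.6,129.6]
h=px2w(hp,c,105);print(h.round(1))
# lid corners at z65
lc=np.array([(88,148),(490,42),(613,452),(204,571)])/4+[219.6,129.6]
lw=px2w(lc,c,65);print(lw.round(1)); print(fit(np.array([(127,130),(127,-130),(-143,-130),(-143,130)]),lw[:,:2]))
# depth over pane: plane fits
m=np.zeros(d.shape,np.uint8); cc=cr.mean(0)
for nm,poly in (("pane",cc+(cr-cc)*.9),):
    cv2.fillPoly(m,[poly.round().astype(int)],1)
    v,u=np.nonzero(m); P=dep2w(np.c_[u,v],d,c)
    print(P[:,2].min(),np.median(P[:,2]),P[:,2].max())
    A=np.c_[P[:,:2]-P[:,:2].mean(0),np.ones(len(P))]; k=np.abs(P[:,2]-np.median(P[:,2]))<6
    print(np.linalg.lstsq(A[k],P[k,2],rcond=None)[0])
fr=(cr+ (lc-cr)*.5); 
for q in range(4):
    for t in(.25,.5,.75):
        s=fr[q]*(1-t)+fr[(q+1)%4]*t; print(dep2w([s],d,c).round(1))
E
```

```text
[[ 636.    13.8   69.5]
 [ 684.5 -180.7   69.5]
 [ 492.4 -228.2   69.5]
 [ 443.1  -34.5   69.5]]
(np.float64(0.24534239189003937), array([ 563.99991682, -107.41123206]), array([[-0.72141415, -0.11286096],
       [-0.82520213, -0.56286161],
       [ 1.12760113,  0.50723453],
       [ 0.41901515,  0.16848803]]))
[[ 433.   -82.9  105. ]
 [ 444.7 -131.4  105. ]
 [ 456.5 -180.4  105. ]]
[[ 652.    56.3   65. ]
 [ 717.3 -202.9   65. ]
 [ 453.3 -265.6   65. ]
 [ 387.4  -10.2   65. ]]
(np.float64(0.24440173440007346), array([ 560.27286681, -103.66294898]), array([[ 2.60937625e-03,  3.10565275e+00],
       [ 2.30349401e+00, -3.84712610e+00],
       [ 3.30608129e-01, -1.23284164e+00],
       [-2.63671151e+00,  1.97431499e+00]]))
62.32245522432895 69.64537032026553 1132.4778674663946
[-1.94386520e-03  8.10178763e-04  6.96540461e+01]
[[658.3 -21.   65.9]]
[[673.  -77.7  63.5]]
[[ 686.7 -134.4   65.7]]
[[ 641.9 -205.1   69.3]]
[[ 585.2 -219.6   66. ]]
[[ 528.7 -233.5   65.7]]
[[ 456.2 -181.   109.7]]
[[ 442.5 -127.2  107.7]]
[[429.8 -78.1  62.7]]
[[471.1  -8.3  67.8]]
[[527.8   5.9  67.2]]
[[586.   20.3  63.8]]
```

```bash
cat >> h.py <<'E'
TH=0.245; C=np.array([564,-107.4])
def h2w(x,y,z):
    c,s=np.cos(TH),np.sin(TH); return np.array([C[0]+c*x-s*y,C[1]+s*x+c*y,z])
def tgtR(pitch=0.,flip=0):
    # tool x down, tool y along +-hatch x ; pitch>0 tips tool with lid opening
    hx=np.array([np.cos(TH),np.sin(TH),0]); hz=np.array([0,0,1.])
    x=-(hz*np.cos(pitch)+hx*np.sin(pitch)); y=hx*np.cos(pitch)-hz*np.sin(pitch)
    if flip:y=-y
    return np.c_[x,y,np.cross(x,y)]
def st():
    from cell import sensors
    s=sensors.state(); R=Ro.from_euler('xyz',s['tcp_rot']).as_matrix()
    return s,np.array(s['eef_pos']),R
def delta(p,Rt=None):
    s,q,R=st(); dp=R.T@(np.array(p)-q)
    rv=Ro.from_matrix(R.T@Rt).as_rotvec() if Rt is not None else np.zeros(3)
    print('t',round(s['t'],2),'pos',q.round(1),'F',s['ft_force'].round(1),'open',round(s['opening'],3))
    print('d',dp.round(1),'turn',rv.round(3)); return dp,rv
E
python3 - <<'E'
from h import *
s,q,R=st(); print(R.round(3))
for f in(0,1): delta(h2w(-80,80,120),tgtR(0,f))
for n,a in (('fl',(-80,80)),('fr',(-80,-80)),('bl',(80,80)),('br',(80,-80)),('h',(-122,0)),('h50',(13,0))): print(n,h2w(*a,0).round(1))
E
```

```text
[[-0.001  0.441  0.897]
 [-0.001  0.897 -0.441]
 [-1.    -0.001 -0.   ]]
t 0.1 pos [275.6 560.7 214.1] F [0.6 0.3 1.1] open 0.998
d [  94.5 -462.9  440.8] turn [0.869 0.    0.001]
t 0.1 pos [275.6 560.7 214.1] F [0.6 0.3 1.1] open 0.998
d [  94.5 -462.9  440.8] turn [-2.273e+00 -1.000e-03  0.000e+00]
fl [467.  -49.2   0. ]
fr [ 505.8 -204.4    0. ]
bl [622.2 -10.4   0. ]
br [ 661.  -165.6    0. ]
h [ 445.6 -137.     0. ]
h50 [ 576.6 -104.2    0. ]
```

{"op": "servo_tool", "data": {
  "steps": "0 -33 31 0 0 0 0;0 -33 31 0 0 0 0;0 -33 31 0 0 0 0;0 -33 31 0 0 0 0;0 -33 31 0 0 0 0;0 -33 31 0 0 0 0;0 -33 31 0 0 0 0;0 -33 31 0 0 0 0"
}}

```text
t: 0.9
eef_pos: [382.4, 206.1, 211.6]
tcp_rot: [-1.934, 1.567, -2.383]
ft_force: [1.1, 0.5, 0.5]
opening: 0.385
```

```bash
python3 -c "
from h import *
delta(h2w(-80,80,120),tgtR())"
```

```text
t 0.9 pos [382.4 206.1 211.6] F [1.1 0.5 0.5] open 0.385
d [  92. -193.  187.] turn [0.877 0.    0.004]
```

{"op": "servo_tool", "data": {
  "steps": "0 -33 32 0 0 0 0;0 -33 32 0 0 0 0;0 -33 32 0 0 0 0;0 -33 32 0 0 0 0;0 -33 32 0.1 0 0 0;0 -10 10 0.145 0 0 0;0 0 0 0.145 0 0 0;0 0 0 0.145 0 0 0"
}}

```text
t: 1.7
eef_pos: [460.2, -41.8, 211.3]
tcp_rot: [-1.425, 1.567, -2.427]
ft_force: [-0.2, 0.3, 0.1]
opening: 0.005
```

```bash
python3 -c "
from h import *
delta(h2w(-80,80,120),tgtR())"
```

```text
t 1.7 pos [460.2 -41.8 211.3] F [-0.2  0.3  0.1] open 0.005
d [91.3  2.1  9.8] turn [0.324 0.001 0.004]
```

{"op": "servo_tool", "data": {
  "steps": "0 5 9 0.12 0 0 0;0 0 0 0.12 0 0 0;0 0 0 0.08 0 0.003 0;0 0 0 0 0 0 0;0 0 0 0 0 0 0;0 0 0 0 0 0 0;0 0 0 0 0 0 0;0 0 0 0 0 0 0"
}}

```text
t: 2.5
eef_pos: [468.8, -47.4, 210.2]
tcp_rot: [-1.42, 1.567, -2.754]
ft_force: [0.5, 0.4, -0.2]
opening: 0.006
```

```bash
python3 - <<'E'
from h import *
delta(h2w(-80,80,120),tgtR())
from cell import *
for n in ("wrist","scene"):
    c=get_calibration(n); p,d=read_camera(n); np.savez(n+"1.npz",p=p,d=d,**c); cv2.imwrite(f"pics/{n}1.png",p)
E
```

```text
t 2.5 pos [468.8 -47.4 210.2] F [ 0.5  0.4 -0.2] open 0.006
d [90.2 -1.9  1.2] turn [-0.008  0.     0.003]
```

View pics/wrist1.png

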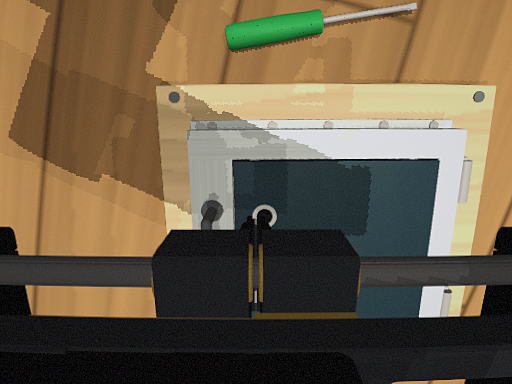

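View pics/scene1.png

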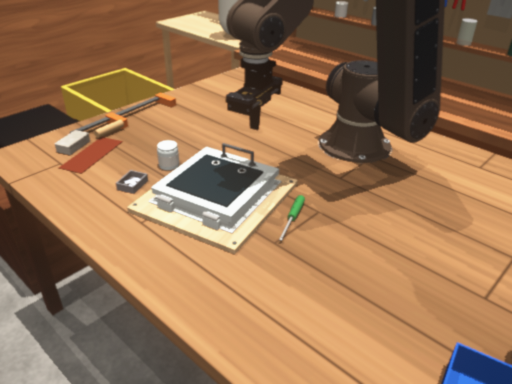

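The wrist view shows the pane's front left corner at (233,160) and back left corner at (438,160). The frame's left corners are at (190,129) and (466,128), and the handle's left post is at (212,212).

```bash
python3 - <<'E'
from h import *
c=dict(np.load("wrist1.npz"))
w=px2w([(233,160),(438,160)],c,69.5); l=px2w([(190,129),(466,128)],c,65.); h=px2w([(212,212)],c,105); b=px2w([(174,97),(479,97)],c,18)
ring=px2w([(264,216)],c,70)
def inv(p): 
    d=p[:,:2]-C; cc,s=np.cos(TH),np.sin(TH); return np.c_[cc*d[:,0]+s*d[:,1],-s*d[:,0]+cc*d[:,1]].round(1)
print('pane exp -100,100;100,100',inv(w));print('lid exp -143,130;127,130',inv(l));print('handle post -122,50',inv(h));print('panel/screw',inv(b),'ring',inv(ring))
E
```

```text
pane exp -100,100;100,100 [[-99.8 101.5]
 [ 97.6 100.5]]
lid exp -143,130;127,130 [[-140.2  130.8]
 [ 124.3  130.8]]
handle post -122,50 [[-116.8   61.1]]
panel/screw [[-165.1  162.1]
 [ 164.8  161.6]] ring [[-70.5  45.5]]
```

{"op": "servo_tool", "data": {
  "steps": "30 -2 1 0 0 0 0;30 0 0 0 0 0 0;30 0 0 0 0 0 0;28 0 0 0 0 0 0;6 0 0 0 0 0 0;4 0 0 0 0 0 0;4 0 0 0 0 0 0;4 0 0 0 0 0 0"
}}

```text
t: 3.4
eef_pos: [469.5, -49.6, 73.3]
tcp_rot: [0.739, 1.565, -0.593]
ft_force: [0.3, 0.4, -0.4]
opening: 0.004
```

```bash
python3 -c "
from h import *
delta(h2w(-80,80,65),tgtR())"
```

```text
t 3.4 pos [469.5 -49.6  73.3] F [ 0.3  0.4 -0.4] open 0.004
d [ 8.2 -2.4 -1.1] turn [-0.006  0.004 -0.004]
```

{"op": "servo_tool", "data": {
  "steps": "3 -2 -1 0 0 0 0;3 0 0 0 0 0 0;3 0 0 0 0 0 0;3 0 0 0 0 0 0;3 0 0 0 0 0 0;3 0 0 0 0 0 0;3 0 0 0 0 0 0;3 0 0 0 0 0 0"
}}

```text
t: 4.2
eef_pos: [467.7, -49.2, 65.1]
tcp_rot: [0.95, 1.551, -0.38]
ft_force: [-12.9, 2.2, 48.8]
opening: 0.006
```

{"op": "servo_tool", "data": {
  "steps": "-15 0 0 0 0 0 0;-20 0 0 0 0 0 0;0 0 40 0 0 0 0;0 0 40 0 0 0 0;0 0 40 0 0 0 0;0 0 36 0 0 0 0;0 0 0 0 0 0 0;0 0 0 0 0 0 0"
}}

```text
t: 5.0
eef_pos: [506.0, -205.8, 108.9]
tcp_rot: [0.937, 1.541, -0.39]
ft_force: [-0.8, 0.4, 0.2]
opening: 0.005
```

```bash
python3 -c "
from h import *
delta(h2w(-80,-80,72),tgtR())"
```

```text
t 5.0 pos [ 506.  -205.8  108.9] F [-0.8  0.4  0.2] open 0.005
d [36.9 -0.8 -2. ] turn [-0.002  0.017 -0.024]
```

{"op": "servo_tool", "data": {
  "steps": "30 -1 -1 0 0.017 -0.024 0;6 0 -1 0 0 0 0;2 0 0 0 0 0 0;2 0 0 0 0 0 0;2 0 0 0 0 0 0;2 0 0 0 0 0 0;2 0 0 0 0 0 0;2 0 0 0 0 0 0"
}}

```text
t: 5.8
eef_pos: [505.7, -201.3, 65.3]
tcp_rot: [0.715, 1.565, -0.609]
ft_force: [-9.3, 2.3, 35.0]
opening: 0.004
```

{"op": "servo_tool", "data": {
  "steps": "-15 0 0 0 0 0 0;-15 0 0 0 0 0 0;0 40 0 0 0 0 0;0 40 0 0 0 0 0;0 40 0 0 0 0 0;0 38 0 0 0 0 0;0 0 0 0 0 0 0;0 0 0 0 0 0 0"
}}

```text
t: 6.6
eef_pos: [664.1, -161.3, 100.6]
tcp_rot: [0.84, 1.56, -0.485]
ft_force: [0.3, -0.5, -1.8]
opening: 0.001
```

```bash
python3 -c "
from h import *
delta(h2w(80,-80,72),tgtR())"
```

```text
t 6.6 pos [ 664.1 -161.3  100.6] F [ 0.3 -0.5 -1.8] open 0.001
d [28.6 -4.3  3.2] turn [ 0.     0.007 -0.008]
```

{"op": "servo_tool", "data": {
  "steps": "24 -4 3 0 0.007 -0.008 0;4 0 0 0 0 0 0;2 0 0 0 0 0 0;2 0 0 0 0 0 0;2 0 0 0 0 0 0;2 0 0 0 0 0 0;2 0 0 0 0 0 0;2 0 0 0 0 0 0"
}}

```text
t: 7.4
eef_pos: [659.5, -166.5, 65.4]
tcp_rot: [0.909, 1.567, -0.418]
ft_force: [-8.2, 1.6, 20.5]
opening: 0.005
```

{"op": "servo_tool", "data": {
  "steps": "3 0 0 0 0 0 0;3 0 0 0 0 0 0;-15 0 0 0 0 0 0;-15 0 0 0 0 0 0;0 0 -40 0 0 0 0;0 0 -40 0 0 0 0;0 0 -40 0 0 0 0;0 0 -38 0 0 0 0"
}}

```text
t: 8.2
eef_pos: [622.2, -13.5, 99.3]
tcp_rot: [0.963, 1.557, -0.37]
ft_force: [-0.7, -0.3, -0.5]
opening: 0.005
```

```bash
python3 -c "
from h import *
delta(h2w(80,80,72),tgtR())"
```

```text
t 8.2 pos [622.2 -13.5  99.3] F [-0.7 -0.3 -0.5] open 0.005
d [27.3  0.5 -3.2] turn [-0.008  0.008 -0.011]
```

{"op": "servo_tool", "data": {
  "steps": "24 0 -3 0 0.008 -0.011 0;4 0 0 0 0 0 0;2 0 0 0 0 0 0;2 0 0 0 0 0 0;2 0 0 0 0 0 0;2 0 0 0 0 0 0;3 0 0 0 0 0 0;3 0 0 0 0 0 0"
}}

```text
t: 9.0
eef_pos: [622.8, -7.8, 65.0]
tcp_rot: [1.435, 1.564, 0.104]
ft_force: [-15.9, 4.2, 45.1]
opening: 0.002
```

{"op": "servo_tool", "data": {
  "steps": "3 0 0 0 0 0 0;3 0 0 0 0 0 0;-15 0 0 0 0 0 0;-25 0 0 0 0 0 0;-40 0 0 0 0 0 30;-40 -20 30 0 0 0 40;-30 -30 30 0 0 0 40;0 -30 0 0 0 0 40"
}}

```text
t: 9.8
eef_pos: [560.1, -84.9, 217.1]
tcp_rot: [1.242, 1.558, -0.089]
ft_force: [0.7, 0.8, 0.2]
opening: 0.281
```

```bash
python3 - <<'E'
from h import *
delta(h2w(-122,0,210),tgtR())
from cell import *
for n in ("wrist",):
    c=get_calibration(n); p,d=read_camera(n); np.savez(n+"2.npz",p=p,d=d,**c); cv2.imwrite(f"pics/{n}2.png",p)
E
```

```text
t 9.8 pos [560.1 -84.9 217.1] F [0.7 0.8 0.2] open 0.281
d [   5.7 -123.7   23.5] turn [-0.006  0.004 -0.012]
```

View pics/wrist2.png

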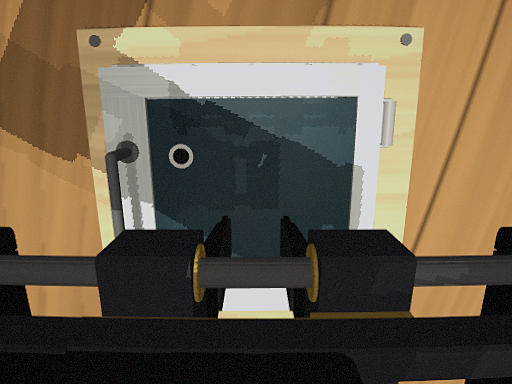

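The wrist view shows the pane seated: the dark square runs from (148,97) to (357,97). The handle bar runs along columns 110–120, with its left end at about (112,157).

```bash
python3 - <<'E'
from h import *
c=dict(np.load("wrist2.npz")); d=c['d']
def inv(p): 
    q=p[:,:2]-C; cc,s=np.cos(TH),np.sin(TH); return np.c_[cc*q[:,0]+s*q[:,1],-s*q[:,0]+cc*q[:,1],p[:,2]]
v,u=np.mgrid[0:384,0:512]; k=(d.ravel()>0)
uv=np.c_[u.ravel(),v.ravel()]; P=np.full((len(uv),3),np.nan)
P=inv(dep2w(uv,d,c)); P[~k]=np.nan
img=P.reshape(384,512,3)
def med(n,x0,x1,y0,y1):
    m=(P[:,0]>x0)&(P[:,0]<x1)&(P[:,1]>y0)&(P[:,1]<y1)&(abs(P[:,2]-68)<12); print(n,m.sum(),P[m,2].mean().round(2) if m.any() else '')
med('frame left',-95,95,106,124);med('frame left F',-95,-40,106,124);med('frame left B',40,95,106,124);med('frame back',106,122,20,100)
med('pane bl',60,95,60,95);med('pane fl',-95,-60,70,95);med('pane mid',-20,60,40,80);med('pane b y0',70,95,0,30)
m=(P[:,2]>95)&(P[:,2]<118)&(abs(P[:,0]+122)<15)&(abs(P[:,1])<70)
print('bar',m.sum(),P[m].mean(0),P[m].min(0),P[m].max(0))
# bar via pixels
print(inv(px2w([(127,153),(113,165),(117,228)],c,105)))
E
```

```text
frame left 3969 64.2
frame left F 1162 64.29
frame left B 1115 64.14
frame back 1312 64.08
pane bl 1321 64.07
pane fl 959 64.22
pane mid 3373 64.22
pane b y0 700 64.2
bar 1012 [-121.35799827   20.04680134  107.62428729] [-128.03902531  -22.27801965   95.58719189] [-117.1245536    55.46816387  111.018356  ]
[[-107.75573187   53.97029928  105.        ]
 [-121.14154205   43.65757551  105.        ]
 [-124.10563564  -14.58654642  105.        ]]
```

{"op": "servo_tool", "data": {
  "steps": "0 -40 12 0 0 0 50;0 -40 12 0 0 0 50;0 -40 0 0 0 -0.01 50;0 -3 0 0 0 0 50;0 0 0 0 0 0 50;0 0 0 0 0 0 50;0 0 0 0 0 0 50;0 0 0 0 0 0 50"
}}

```text
t: 10.65
eef_pos: [438.4, -140.1, 215.8]
tcp_rot: [0.291, 1.565, -1.044]
ft_force: [-0.9, 0.3, 0.4]
opening: 0.523
```

```bash
python3 - <<'E'
from h import *
delta(h2w(-122,0,86),tgtR())
from cell import *
out=[]
for n in ("wrist","top","scene"):
    c=get_calibration(n); p,d=read_camera(n); np.savez(n+"3.npz",p=p,d=d,**c); out.append(p)
cv2.imwrite("pics/w3.png",out[0]); cv2.imwrite("pics/t3.png",cv2.resize(out[1][110:290,200:420],None,fx=3,fy=3))
def inv(p): 
    q=p[:,:2]-C; cc,s=np.cos(TH),np.sin(TH); return np.c_[cc*q[:,0]+s*q[:,1],-s*q[:,0]+cc*q[:,1],p[:,2]]
v,u=np.mgrid[0:384,0:512]; uv=np.c_[u.ravel(),v.ravel()]
for n in("top","scene"):
    c=dict(np.load(n+"3.npz")); P=inv(dep2w(uv,c['d'],c)); k=c['d'].ravel()>0
    def med(a,x0,x1,y0,y1):
        m=k&(P[:,0]>x0)&(P[:,0]<x1)&(P[:,1]>y0)&(P[:,1]<y1)&(abs(P[:,2]-66)<12); print(n,a,m.sum(),P[m,2].mean().round(2) if m.any() else '')
    for a,b in (('fl',(-95,-60,65,95)),('fr',(-95,-60,-95,-65)),('bl',(60,95,60,95)),('br',(60,95,-95,-60)),('L',(-90,90,108,122)),('R',(-90,90,-122,-108)),('B',(108,120,-100,100)),('F',(-115,-106,60,110)),('Fr',(-115,-106,-110,-60))): med(a,*b)
E
```

```text
t 10.65 pos [ 438.4 -140.1  215.8] F [-0.9  0.3  0.4] open 0.523
d [129.8   7.6  -2. ] turn [-0.009  0.005 -0.002]
top fl 172 64.56
top fr 0 
top bl 186 64.73
top br 180 64.74
top L 401 64.91
top R 274 64.89
top B 355 64.83
top F 75 64.84
top Fr 0 
scene fl 66 63.48
scene fr 59 63.75
scene bl 95 63.76
scene br 83 63.68
scene L 186 63.63
scene R 155 63.79
scene B 197 63.8
scene F 25 63.59
scene Fr 28 63.51
```

View pics/w3.png

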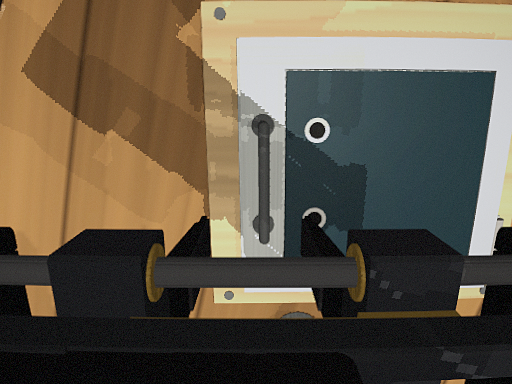

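View pics/t3.png

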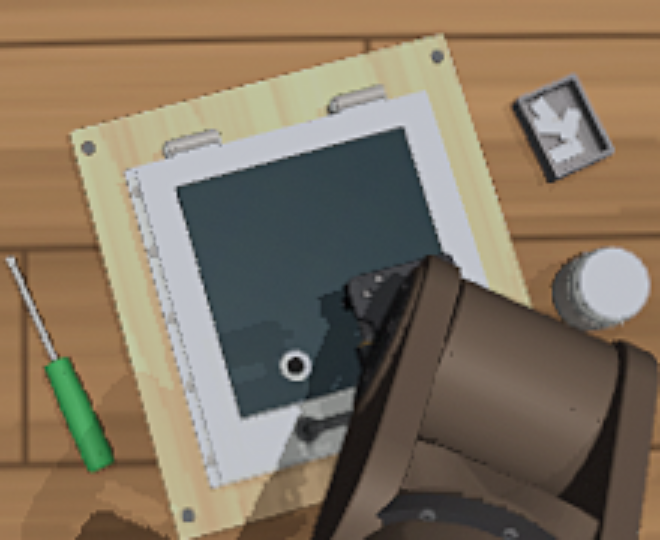

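All four corners measure flush with the frame. In the wrist view the handle's ends are at about (262,122) and (264,240).

```bash
python3 - <<'E'
from h import *
c=dict(np.load("wrist3.npz"))
w=px2w([(262.5,122),(264,240)],c,105); print(w, h2w(-122,50,105),h2w(-122,-50,105))
s,q,R=st(); print((R.T@(w.mean(0)-q)).round(1))
E
```

```text
[[ 430.87165086  -84.12324622  105.        ]
 [ 457.42508465 -186.55838894  105.        ]] [433.51543011 -88.48500538 105.        ] [ 457.77106259 -185.49873787  105.        ]
[110.7   6.9  -3.7]
```

{"op": "servo_tool", "data": {
  "steps": "10 7 -3 -0.009 0.005 0 50;30 0 0 0 0 0 50;30 0 0 0 0 0 50;30 0 0 0 0 0 50;20 0 0 0 0 0 50;8 0 0 0 0 0 50;0 0 0 0 0 0 50;0 0 0 0 0 0 50"
}}

```text
t: 11.6
eef_pos: [447.7, -133.3, 80.4]
tcp_rot: [1.805, 1.568, 0.483]
ft_force: [0.0, -0.0, 0.2]
opening: 0.527
```

```bash
python3 - <<'E'
from h import *
delta(h2w(-122,0,86),tgtR())
from cell import *
c=get_calibration("scene"); p,d=read_camera("scene"); cv2.imwrite("pics/s4.png",cv2.resize(p[90:260,110:320],None,fx=3.5,fy=3.5))
E
```

```text
t 11.6 pos [ 447.7 -133.3   80.4] F [ 0.  -0.   0.2] open 0.527
d [-5.6 -2.9  3.1] turn [ 0.004 -0.001 -0.003]
```

View pics/s4.png

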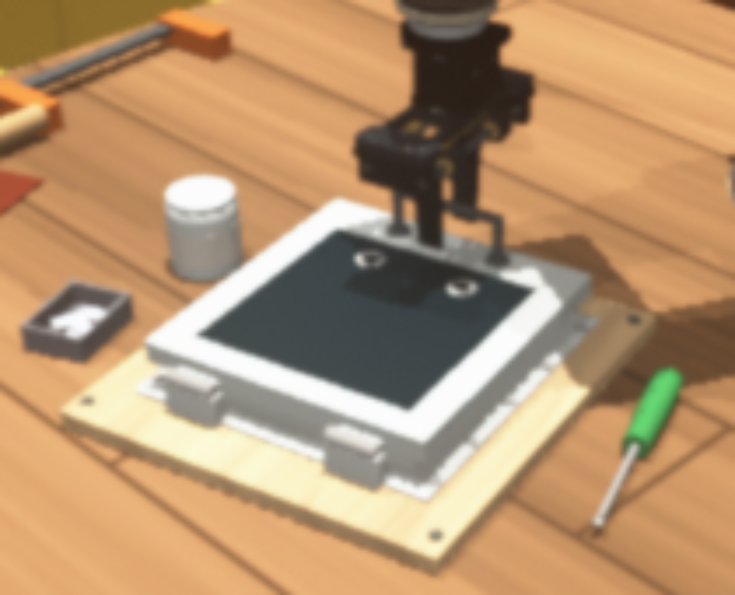

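The fingers straddle the bar in the scene view. I'll raise 4 mm, centre, and close.

{"op": "servo_tool", "data": {
  "steps": "-4 -2 0 0 0 0 50;0 0 0 0 0 0 0;0 0 0 0 0 0 0;0 0 0 0 0 0 0;0 0 0 0 0 0 0;0 0 0 0 0 0 0;0 0 0 0 0 0 0;0 0 0 0 0 0 0"
}}

```text
t: 12.45
eef_pos: [444.8, -134.8, 87.9]
tcp_rot: [0.932, 1.567, -0.388]
ft_force: [6.9, 5.4, -0.7]
opening: 0.098
```

```bash
cat >> h.py <<'E'
def arc(deg):
    t=np.radians(deg); return 138-260*np.cos(t)+55*np.sin(t), 50+260*np.sin(t)+55*np.cos(t)
E
python3 - <<'E'
from h import *
s,q,R=st(); delta(h2w(-122,0,86),tgtR())
for a in range(0,51,5): print(a,np.round(arc(a),1),np.round(np.array(arc(a))-arc(max(a-5,0)),1))
E
```

```text
t 12.45 pos [ 444.8 -134.8   87.9] F [ 6.9  5.4 -0.7] open 0.098
d [1.9 0.3 2.3] turn [ 0.005  0.002 -0.003]
0 [-122.  105.] [0. 0.]
5 [-116.2  127.5] [ 5.8 22.5]
10 [-108.5  149.3] [ 7.7 21.9]
15 [-98.9 170.4] [ 9.6 21.1]
20 [-87.5 190.6] [11.4 20.2]
25 [-74.4 209.7] [13.1 19.1]
30 [-59.7 227.6] [14.7 17.9]
35 [-43.4 244.2] [16.2 16.6]
40 [-25.8 259.3] [17.6 15.1]
45 [ -7.  272.7] [18.9 13.5]
50 [ 13.  284.5] [20.  11.8]
```

{"op": "servo_tool", "data": {
  "steps": "-4 1 0 0 0 0 0;-5 1 0 0 0 0 0;-5.6 1.5 0 0 0 0 0;-5.6 1.5 0 0 0 0 0;-5.5 1.8 0 0 0 0 0;-5.5 1.8 0 0 0 0 0;-5.5 2 0 0 0 0 0;-5.5 2 0 0 0 0 0"
}}

```text
t: 13.25
eef_pos: [457.7, -131.6, 132.5]
tcp_rot: [0.764, 1.568, -0.557]
ft_force: [4.5, -2.0, -7.9]
opening: 0.097
```

```bash
cat >> h.py <<'E'
def angle():
    s,q,R=st(); g=q-19*R[:,0]; cc,sn=np.cos(TH),np.sin(TH); d=g[:2]-C
    x=cc*d[0]+sn*d[1]-138; y=-sn*d[0]+cc*d[1]; z=g[2]-50
    a=np.degrees(np.arctan2(z,-x)-np.arctan2(55,260)); print('t',round(s['t'],2),'ang',round(a,1),'r',round(np.hypot(x,z),1),'(265.8) y',round(y,1),'F',s['ft_force'].round(1),'open',s['opening'].round(3),'Tx',R[:,0].round(3))
    delta(h2w(arc(50)[0],0,arc(50)[1]-19),tgtR())
E
python3 -c "
from h import *
angle()"
```

```text
Traceback (most recent call last):
  File "h.py", line 42, in angle
    a=np.degrees(np.arctan2(z,-x)-np.arctan2(55,260)); print('t',round(s['t'],2),'ang',round(a,1),'r',round(np.hypot(x,z),1),'(265.8) y',round(y,1),'F',s['ft_force'].round(1),'open',s['opening'].round(3),'Tx',R[:,0].round(3))
                                                                                                                                                                                      ^^^^^^^^^^^^^^^^^^
AttributeError: 'float' object has no attribute 'round'
```

```bash
sed -i "s/s\['opening'\].round(3)/round(s['opening'],3)/" h.py; python3 -c "
from h import *
angle()"
```

```text
t 13.25 ang 10.4 r 267.1 (265.8) y 2.3 F [ 4.5 -2.  -7.9] open 0.097 Tx [ 0.002 -0.001 -1.   ]
t 13.25 pos [ 457.7 -131.6  132.5] F [ 4.5 -2.  -7.9] open 0.097
d [-132.8  122.2    3.2] turn [ 0.005  0.002 -0.002]
```

{"op": "servo_tool", "data": {
  "steps": "-5.4 2.2 0 0 0 0 0;-5.4 2.2 0 0 0 0 0;-5.3 2.4 0 0 0 0 0;-5.3 2.4 0 0 0 0 0;-5.2 2.6 0 0 0 0 0;-5.2 2.7 0 0 0 0 0;-5 2.8 0 0 0 0 0;-5 2.9 0 0 0 0 0"
}}

```text
t: 14.05
eef_pos: [480.0, -126.1, 178.0]
tcp_rot: [0.985, 1.566, -0.336]
ft_force: [6.7, -1.4, -9.9]
opening: 0.095
```

```bash
python3 -c "
from h import *
angle()"
```

```text
t 14.05 ang 21.3 r 268.0 (265.8) y 2.3 F [ 6.7 -1.4 -9.9] open 0.095 Tx [ 0.005 -0.002 -1.   ]
t 14.05 pos [ 480.  -126.1  178. ] F [ 6.7 -1.4 -9.9] open 0.095
d [-87.1  99.4   3. ] turn [ 0.005  0.003 -0.004]
```

{"op": "servo_tool", "data": {
  "steps": "-4.8 3.2 0 0 0 0 0;-4.7 3.3 0 0 0 0 0;-4.7 3.4 0 0 0 0 0;-4.6 3.5 0 0 0 0 0;-4.5 3.7 0 0 0 0 0;-4.4 3.8 0 0 0 0 0;-4.3 3.9 0 0 0 0 0;-4.2 4 0 0 0 0 0"
}}

```text
t: 14.85
eef_pos: [508.9, -118.8, 217.2]
tcp_rot: [0.33, 1.568, -0.99]
ft_force: [-0.3, -5.1, -5.3]
opening: 0.098
```

```bash
python3 -c "
from h import *
angle()"
```

```text
t 14.85 ang 31.8 r 269.1 (265.8) y 2.4 F [-0.3 -5.1 -5.3] open 0.098 Tx [ 0.002 -0.002 -1.   ]
t 14.85 pos [ 508.9 -118.8  217.2] F [-0.3 -5.1 -5.3] open 0.098
d [-48.2  69.3   2.9] turn [ 0.006  0.003 -0.001]
```

{"op": "servo_tool", "data": {
  "steps": "-3.8 4.1 0 0 0 0 0;-3.7 4.2 0 0 0 0 0;-3.6 4.2 0 0 0 0 0;-3.5 4.3 0 0 0 0 0;-3.4 4.3 0 0 0 0 0;-3.3 4.4 0 0 0 0 0;-3.2 4.4 0 0 0 0 0;-3.1 4.4 0 0 0 0 0"
}}

```text
t: 15.65
eef_pos: [541.2, -110.6, 248.2]
tcp_rot: [-1.163, 1.563, -2.482]
ft_force: [0.2, -6.0, -5.8]
opening: 0.099
```

```bash
python3 -c "
from h import *
angle()"
```

```text
t 15.65 ang 41.5 r 270.2 (265.8) y 2.5 F [ 0.2 -6.  -5.8] open 0.099 Tx [-0.006 -0.005 -1.   ]
t 15.65 pos [ 541.2 -110.6  248.2] F [ 0.2 -6.  -5.8] open 0.099
d [-17.6  35.8   2.7] turn [0.006 0.003 0.007]
```

{"op": "servo_tool", "data": {
  "steps": "-2.5 4.4 0 0 0 0 0;-2.4 4.4 0 0 0 0 0;-2.4 4.4 0 0 0 0 0;-2.3 4.4 0 0 0 0 0;-2 4 0 0 0 0 0;-1.5 3 0 0 0 0 0;-1 2 0 0 0 0 0;0 0 0 0 0 0 0"
}}

```text
t: 16.45
eef_pos: [565.5, -104.5, 265.7]
tcp_rot: [-1.315, 1.554, -2.634]
ft_force: [1.1, -5.3, -6.1]
opening: 0.096
```

```bash
python3 - <<'E'
from h import *
angle()
from cell import *
for n in ("scene","wrist","top"):
    c=get_calibration(n); p,d=read_camera(n); np.savez(n+"5.npz",p=p,d=d,**c); cv2.imwrite(f"pics/{n}5.png",p if n!="scene" else cv2.resize(p[30:260,90:340],None,fx=2.6,fy=2.6))
E
```

```text
t 16.45 ang 48.1 r 271.0 (265.8) y 2.5 F [ 1.1 -5.3 -6.1] open 0.096 Tx [-0.015 -0.008 -1.   ]
t 16.45 pos [ 565.5 -104.5  265.7] F [ 1.1 -5.3 -6.1] open 0.096
d [-0.  10.8  2.5] turn [0.007 0.004 0.016]
```

View pics/scene5.png

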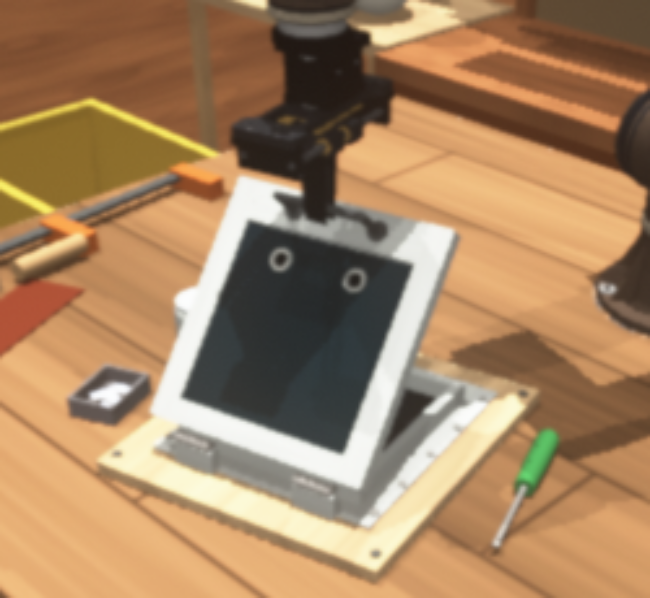

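View pics/top5.png

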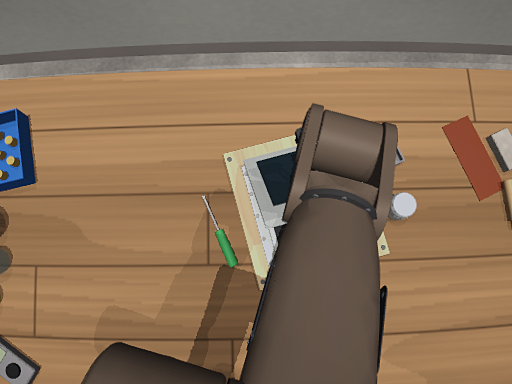

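The scene view shows the lid raised and held by the handle, with the pane in place. Next I'll measure the lid plane and pane flushness from depth.

```bash
cat > chk.py <<'E'
from h import *
import sys
def chk(f):
    c=dict(np.load(f)); d=c['d']; v,u=np.mgrid[0:384,0:512]; uv=np.c_[u.ravel(),v.ravel()]
    W=dep2w(uv,d,c); cc,s=np.cos(TH),np.sin(TH); q=W[:,:2]-C
    P=np.c_[cc*q[:,0]+s*q[:,1],-s*q[:,0]+cc*q[:,1],W[:,2]]; k=d.ravel()>0
    best=None
    for a in np.arange(40,60,.25):
        t=np.radians(a); x=P[:,0]-138; z=P[:,2]-50
        lx=x*np.cos(t)-z*np.sin(t)+138; lz=x*np.sin(t)+z*np.cos(t)+50-65
        m=k&(abs(lx)<95)&(abs(P[:,1])<95)&(abs(lz)<12); 
        if m.sum()<50: continue
        sl=np.polyfit(lx[m],lz[m],1)[0]
        if best is None or abs(sl)<best[0]: best=(abs(sl),a,lx,lz)
    _,a,lx,lz=best; print(f,'angle',a)
    for n,(x0,x1,y0,y1) in dict(fl=(-95,-65,65,95),fr=(-95,-65,-95,-65),bl=(65,95,65,95),br=(65,95,-95,-65),L=(-90,90,108,122),R=(-90,90,-122,-108),B=(108,120,-100,100),F=(-117,-106,60,110),Fr=(-117,-106,-110,-60)).items():
        m=k&(lx>x0)&(lx<x1)&(P[:,1]>y0)&(P[:,1]<y1)&(abs(lz)<15); print(n,m.sum(),lz[m].mean().round(2) if m.any() else '')
chk(sys.argv[1])
E
python3 chk.py scene5.npz; python3 chk.py wrist5.npz
```

```text
scene5.npz angle 47.5
fl 117 -0.43
fr 105 -0.6
bl 119 -0.46
br 106 -0.1
L 345 -0.79
R 274 -0.0
B 300 -0.44
F 71 -0.95
Fr 57 -0.96
wrist5.npz angle 47.5
fl 1632 -1.07
fr 80 -0.95
bl 415 -0.98
br 4 -0.99
L 2662 -1.14
R 0 
B 747 -0.92
F 1415 -1.22
Fr 0
```

Lid measured at 47.5°, and the pane is flush. I'll bring it up the last 2.5°, about 11.5 mm along the arc.

{"op": "servo_tool", "data": {
  "steps": "-1 2 0 0 0 0 0;-1 2 0 0 0 0 0;-1 2 0 0 0 0 0;-1 2 0 0 0 0 0;-0.6 1.3 0 0 0 0 0;0 0 0 0 0 0 0;0 0 0 0 0 0 0;0 0 0 0 0 0 0"
}}

```text
t: 17.4
eef_pos: [572.9, -102.7, 270.2]
tcp_rot: [-1.378, 1.551, -2.698]
ft_force: [0.3, -5.1, -4.7]
opening: 0.093
```

{"op": "servo_tool", "data": {
  "steps": "0 0 0 0 0 0 0;0 0 0 0 0 0 0;0 0 0 0 0 0 0;0 0 0 0 0 0 0;0 0 0 0 0 0 0;0 0 0 0 0 0 0;0 0 0 0 0 0 0;0 0 0 0 0 0 0"
}}

```text
t: 18.2
eef_pos: [572.7, -102.7, 270.1]
tcp_rot: [-1.387, 1.551, -2.707]
ft_force: [-0.4, -4.4, -4.4]
opening: 0.094
```

```bash
python3 - <<'E'
from h import *
angle()
from cell import *
for n in ("scene","wrist"):
    c=get_calibration(n); p,d=read_camera(n); np.savez(n+"6.npz",p=p,d=d,**c); cv2.imwrite(f"pics/{n}6.png",p if n!="scene" else cv2.resize(p[30:260,90:340],None,fx=2.6,fy=2.6))
angle()
E
python3 chk.py scene6.npz; python3 chk.py wrist6.npz
```

```text
t 18.2 ang 49.9 r 271.2 (265.8) y 2.5 F [-0.4 -4.4 -4.4] open 0.094 Tx [-0.018 -0.008 -1.   ]
t 18.2 pos [ 572.7 -102.7  270.1] F [-0.4 -4.4 -4.4] open 0.094
d [4.5 3.5 2.4] turn [0.006 0.004 0.019]
t 18.3 ang 49.9 r 271.2 (265.8) y 2.5 F [-0.2 -6.2 -3.4] open 0.099 Tx [-0.018 -0.008 -1.   ]
t 18.3 pos [ 572.7 -102.7  270.1] F [-0.2 -6.2 -3.4] open 0.099
d [4.5 3.5 2.4] turn [0.006 0.004 0.019]
scene6.npz angle 49.25
fl 120 -0.31
fr 102 0.06
bl 123 -0.34
br 104 -0.23
L 352 -0.22
R 286 -0.19
B 306 -0.13
F 69 -0.1
Fr 59 -0.01
wrist6.npz angle 49.5
fl 1581 -1.55
fr 51 -1.35
bl 410 -0.99
br 0 
L 2557 -1.48
R 0 
B 671 -0.99
F 1372 -1.78
Fr 0
```

View pics/scene6.png

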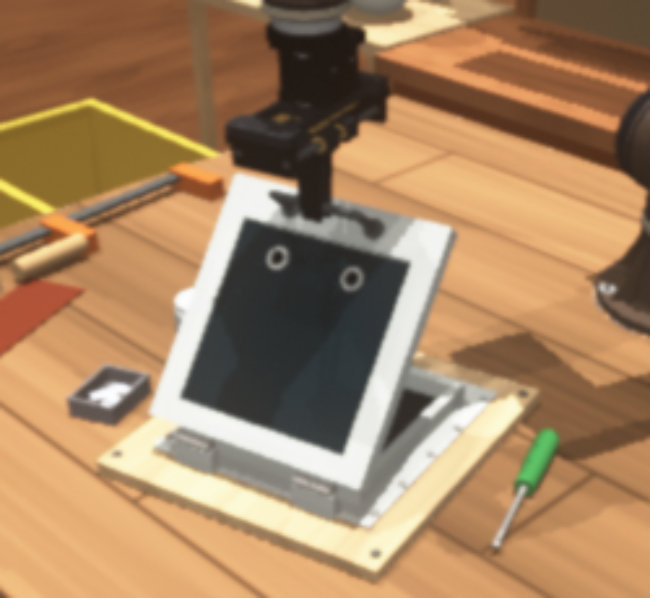

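The scene view shows the lid at about 49.5°, steady and gripped on the bar at (315,210). The pane is flush, and the screwdriver and clip box are untouched.

```bash
python3 -c "
from cell import order
print(order.job_done())"
```

```text
the job is handed in; nothing more can be done
None
```

The pane is pressed flush at all four corners, and the arm is holding the lid open at about 49.5° by its handle bar. I handed the job in at 18.3 s of the 54 s allowed.

- **Pressing:** With the lid shut, I pressed each corner with the closed fingers to a hard stop at about 65 mm. Pressing forces were 20–50 N. Afterwards, depth images put every visible pane corner within about 0.5 mm of the frame.
- **Lid angle:** The scene and wrist depth images gave 49.25° and 49.5°, and the arm's position gave 49.9°. The pose stayed steady over 0.8 s of waiting.
- **Grip:** The fingers are closed on the bar (about 9 mm opening), and the wrist senses about 6–7 N of load.
- **Pane at the end:** The scene camera shows all four corners within 0.3 mm of the frame. The wrist camera could not see the back right corner, and its front right reading rests on few pixels.
- **Bystanders:** The screwdriver and clip box look unmoved in the last scene picture. The tin was mostly hidden behind the lid there, but the top view taken while raising the lid shows it still in place.

One reading disagreed. By the end the gripper was about 5 mm further from the hinge than the bar's nominal radius. I put that down to pose error and a little slip of the bar in the pads. The camera angles don't depend on the grip, and they agree with 50°.

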